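# Load the desk carousel's tape spindle, turn it to the front and hold it

### The job

Put the small cardboard-brown tape roll over the upright steel spindle of the desk carousel, right down onto its round deck, and let go of it. Then take hold of the spindle's bare end above the roll and turn the carousel until the spindle stands at the pointer tab on the front of the carousel's base. Finish while still gripping the spindle and holding the carousel still there, and leave the mouse, the toy car and the mug where they are.

Things in the scene. Friction and masses are not known exactly. Their poses are not given: they have to be found in the camera images.
- roll_center (a point): Small brown tape roll, a ring of outer diameter 50, bore 22 and height 30 mm, 60 g, loose, lying flat on the desk (axis vertical). This point is its centre, on its axis, 15 mm above its underside.
- carousel_base: Fixed base of the carousel: a round black foot with a wooden pointer tab, 22 mm wide, sticking out beyond the deck at the front. Origin: on the upright turning axis, at the desk's surface. Its own -x axis points from the turning axis to the tab, whose upstanding end is 132 to 144 mm from the axis, its top 21 mm above the desk.
- spindle: Upright steel spindle, a plain rod of diameter 14 mm fixed on the deck 85 mm from the turning axis; it stands 66 mm above the deck and its last 6 mm taper to the tip. With the roll down on the deck, 36 mm of it stay bare. Origin at its foot, on the deck's top.
- spindle_foot (a point): Point on the spindle's axis at the deck's top, 26 mm above the desk; a seated roll rests there on the deck, its centre 15 mm higher.
- spindle_tip (a point): Tip of the spindle, 66 mm above the deck and 92 mm above the desk.
- deck (a joint): Turn of the deck about its upright axis in rad, positive anticlockwise seen from above. 0 (equally 6.283): the spindle is at the pointer tab. It turns endlessly either way, lightly (about 0.03 N m of friction), without spring or detent, and stays where it is left.
- car: Toy car, 34 x 77 x 28 mm, bystander on the desk; origin at its underside.
- mouse: Computer mouse, 120 x 66 x 39 mm, bystander at the right; origin at its underside.
- cup: Mug, 86 x 116 x 94 mm, bystander at the far left; origin at its underside.
- deck_mid (a point): Centre of the top of the turning wooden deck, diameter 240 mm, top 26 mm above the desk. About 126 mm from the spindle it carries a black cup (diameter 64 mm) with two battery cells and a low square tray (60 mm, 24 mm deep) with an eraser, all fixed; nothing but the spindle rises over 80 mm above the desk.

How it is judged (in metres and radians):
On the way, in this order (a step that is already met when the one before it is completed fails the run):
1. the roll is over the spindle, down on the deck, and let go (z of roll_center in the frame of spindle_foot between 0.01 and 0.02 m and horizontal distance between roll_center and spindle_foot below 0.008 m and angle between roll_center's own z axis and vertical below 0.15 rad and contact force between the fingers and roll below 0.1 N), for 0.2 s.
2. the gripper holds the spindle, which stands at the pointer tab (x of spindle_foot in the frame of carousel_base below -0.05 m and y of spindle_foot in the frame of carousel_base between -0.01 and 0.01 m and contact force between the fingers and spindle above 1 N and distance between the grasp point and spindle_tip below 0.045 m), for 0.2 s.
At the end, for the whole second after the job is handed in: Roll on the deck round the spindle (centre 10-20 mm above the deck, within 8 mm of the axis, tilt under 0.15 rad); spindle under 10 mm beside the tab's line; fingers press it with over 1 N, grasp point within 45 mm of its tip; deck slower than 0.05 rad/s (all of step 2 and z of roll_center in the frame of spindle_foot between 0.01 and 0.02 m and horizontal distance between roll_center and spindle_foot below 0.008 m and angle between roll_center's own z axis and vertical below 0.15 rad and velocity of joint deck between -0.05 and 0.05 rad/s); the arm keeps its last pose, push and grip.
It fails at once if a bystander (mouse, toy car or mug) is moved more than 25 mm (distance of any of car, mouse, cup from where it was at the start of the episode above 0.025 m).
It also fails if it takes over 53 s, if anything falls off the work surface, if the arm or the gripper's body presses on something with over 40 N, if the wrist force passes 120 N, or if a joint passes its speed limit or range.

### The arm

A 6-joint arm with a two-finger parallel gripper is mounted at the origin on a cart in front of the work surface, level with it; the furniture and walls round the work are solid. World frame = base frame: x ahead of the robot, y to its left, z up, the work surface at z = 0. Lengths are in mm, angles in rad, forces in N, time in s.
With the tool pointing down it reaches from about 350 to 850 mm from the base axis. Payload 8.1 kg.
Tool frame: the origin (TCP) lies on the centre line of the jaws, within the pads' length; the fingertips stand 17 mm ahead of it and the grasp point (between the pads) lies 2 mm behind it; z points along the fingers, y is the line along which they close (so a half turn about z gives the same grasp; the last joint's range is limited). The gripper opens to 93 mm and grips with 3 to 60 N. Pads are 15 mm wide; open, the fingers measure 128 mm over their backs; the gripper's body (75 mm by 188 mm) begins 65 mm behind the grasp point.
Start: joints at [-1.198, 0.13, 1.488, -0, 1.523, -0.085], TCP at [265.205, -538.211, 211.135] pointing down, gripper open.
Joint ranges: [-2.96, 2.96], [-0.89, 2.26], [0.02, 2.5], [-1.34, 4.48], [0, 2.73], [-2.66, 2.66]. Speed limits (rad/s): [2.39, 2.39, 2.79, 3.14, 3.14, 3.14].

### API

Orientations are given as [roll, pitch, yaw] about the fixed x, y, z axes, in that order (R = Rz(yaw) Ry(pitch) Rx(roll)).
In Python, from bench import env gives the robot as it stands.
- The arm moves only by the tool move_arm, never from a script. Its argument "moves" is one flat list of numbers, 4 for each row, row after row: the shift along the tool's x, y, z in mm, then the turn about the tool's z in degrees. In form: [dx, dy, dz, yaw, dx, dy, dz, yaw, ...]. A call has 1 to 20 rows; each row shifts and turns the commanded pose from where the row before left it, along the tool's axes as they then stand; what a row does not reach is not made up. A row lasts 1/10 s, in which the tool goes at most 50 mm and 8.59 degrees, less where a joint would pass 70% of its speed; a pose out of reach is approached as far as the arm can. A call with a gripper value outside its range is refused whole. "gripper" is the closure, from 0 (fully open) to 1 (shut), set as the call begins (left out, the last holds). The fingers move at their own pace and stop on an object; "squeeze" is the grip in N (left out, the last holds). Time passes only in rows, so rows that do not move let the fingers close. It gives the time, the measured TCP pose, the force, the opening and the grip force at its end, in the units of the state.
- env.read_state(): the state, without advancing time (a new reading comes with each control period).
- env.read_camera(name): name is "side" or "top" or "wrist"; returns the picture (384x512x3 uint8, red, green, blue); there is no depth.
- env.get_calibration(name): a dict with "fx", "fy", "cx", "cy" (pixels), "R" (3x3) and "t" (3): a world point X has camera coordinates R X + t. Camera axes: x right, y down, z forward; pixel columns grow to the right and rows downward; lengths in mm; the calibration is good to about 2 mm. A picture is of the moment at which its call begins: read the wrist's pose just before it. get_calibration takes no time and is no camera call; for the wrist camera it gives the pose at the moment of the call.
- env.close_job(): hands the job in; it is judged then, once.
The state is a dict: "t": time; "qpos": joint angles; "dq": joint speeds; "effort": joint torques, N m; "tcp_pos": TCP position; "tcp_rot": TCP orientation; "force": force on the tool from outside, world axes, zero at the start; "torque": the same for the moment, N m; "grip_width": finger opening in mm; "grasp_force": force on a finger pad.
Only numpy, scipy, OpenCV 4.12 (cv2) and the standard library are available. Lean on these libraries where they do the work, as an engineer would, in place of code of your own. Each camera call takes 0.05 s, during which the arm holds its last target. There are 200 camera calls.

## Working session

There is one attempt and no reset: what is moved stays moved. The work goes in short steps, Python scripts to look and compute and a tool call to move; the robot and the scene stay as the last step left them, time stands still between calls to the robot, and variables do not carry over. Pictures are saved under pics/ and viewed, at most 12 in all, crops included, and the job is handed in when it is done.

Besides the shell and the picture viewer there is one more tool, called after "Call:" by a JSON object that holds its "method" and its "body". move_arm: Moves the arm, as the interface text tells. Its arguments: {"type":"object","properties":{"moves":{"type":"array","items":{"type":"number"}},"gripper":{"type":"number"},"squeeze":{"type":"number"}},"required":["moves"]}

```bash
mkdir -p pics; python3 - <<'E'
from bench import env
import cv2,numpy as np
s=env.read_state();print({k:np.round(v,3) for k,v in s.items()})
for n in("top","side"):
    cv2.imwrite(f"pics/{n}0.png",cv2.resize(env.read_camera(n)[:,:,::-1],(768,576),interpolation=cv2.INTER_CUBIC))
    c=env.get_calibration(n);print(n,{k:np.round(v,3).tolist() for k,v in c.items()})
E
```

```text
{'t': np.float64(0.0), 'qpos': array([-1.198,  0.131,  1.489,  0.   ,  1.523, -0.085]), 'dq': array([-0.   ,  0.001,  0.002,  0.001,  0.001, -0.001]), 'effort': array([-0.0000e+00, -5.5985e+01, -4.9176e+01,  7.7000e-02,  3.5000e-02,
       -0.0000e+00]), 'tcp_pos': array([ 264.971, -537.669,  210.072]), 'tcp_rot': array([-3.14 , -0.   ,  0.458]), 'force': array([0.051, 0.941, 0.549]), 'torque': array([-0.005,  0.091, -0.004]), 'grasp_force': np.float64(0.0), 'grip_width': np.float64(92.923)}
top {'fx': 357.66, 'fy': 357.66, 'cx': 259.859, 'cy': 187.765, 'R': [[0.012, -1.0, -0.019], [-0.992, -0.009, -0.124], [0.124, 0.02, -0.992]], 't': [20.912, 533.647, 1239.97]}
side {'fx': 380.257, 'fy': 380.257, 'cx': 248.277, 'cy': 197.589, 'R': [[0.976, -0.219, 0.021], [-0.118, -0.599, -0.792], [0.185, 0.77, -0.61]], 't': [-512.266, 159.959, 1206.509]}
```

View pics/top0.png

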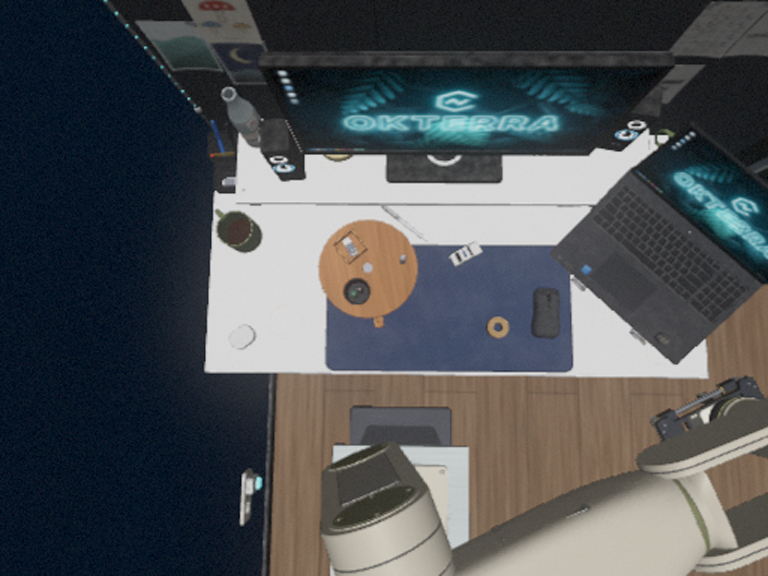

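View pics/side0.png

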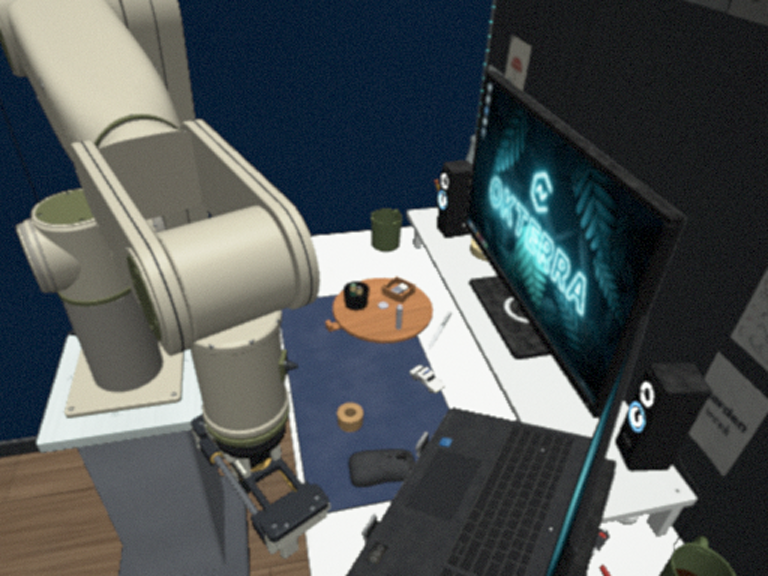

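The top picture shows the roll at (498,327), the deck centre at about (368,269), the tab at (379,322), the spindle tip near (403,258), the mouse at (545,312) and the car at (465,253). In the side picture the spindle tip is at (400,305).

```bash
cat > h.py <<'E'
from bench import env
import cv2,numpy as np
def ray(c,u,v):
    R=np.array(c["R"]);t=np.array(c["t"]);d=R.T@np.array([(u-c["cx"])/c["fx"],(v-c["cy"])/c["fy"],1.]);return -R.T@t,d
def at(c,u,v,z):
    o,d=ray(c,u,v);return np.round((o+d*(z-o[2])/d[2]),1)
def proj(c,X):
    p=np.array(c["R"])@np.array(X,float)+np.array(c["t"]);return np.round([c["fx"]*p[0]/p[2]+c["cx"],c["fy"]*p[1]/p[2]+c["cy"]],1)
E
python3 - <<'E'
from h import *
c=env.get_calibration("top");s=env.get_calibration("side")
for n,u,v,z in[("roll",498,327,30),("deck",368.5,269,26),("tab",379,322,21),("tip",403,258,92),("mouse",545,312,30),("car",465,253,20),("mug",240,232,90)]:print(n,at(c,u/1.5,v/1.5,z))
for n,u,v,z in[("roll",350,412,30),("deck",383,309,26),("tip",400,305,92),("foot",398,329,26)]:print("s",n,at(s,u/1.5,v/1.5,z))
for n in("top","side"):
  im=env.read_camera(n);hsv=cv2.cvtColor(im,cv2.COLOR_RGB2HSV)
  m=((hsv[...,0]>5)&(hsv[...,0]<22)&(hsv[...,1]>90)&(hsv[...,2]>90)).astype(np.uint8)
  k,_,st,ce=cv2.connectedComponentsWithStats(m)
  for i in range(1,k):
    if st[i,4]>25 and st[i,1]<290 : print(n,st[i],ce[i].round(1))
E
```

```text
roll [ 429.  -228.6   30. ]
deck [564.4  78.   26. ]
tab [438.1  51.3  21. ]
tip [580.6  -4.1  92. ]
mouse [ 465.3 -339.2   30. ]
car [ 606.3 -153.6   20. ]
mug [638.5 372.2  90. ]
s roll [ 429.6 -226.8   30. ]
s deck [566.3  71.6  26. ]
s tip [585.2  -1.2  92. ]
s foot [582.9  -5.3  26. ]
top [ 213  147   65   71 2930] [246.  178.8]
top [495 202  13  19  67] [501.  210.7]
top [325 212  13  13  98] [331.1 217.9]
top [495 226  12  16  50] [500.7 232.3]
side [ 217  185   71   44 1856] [255.3 208.4]
side [225 269  17  18 247] [233.  277.4]
side [188 283   5  14  32] [190.5 291. ]
```

Call:
{"method": "move_arm", "body": {"moves": [24,-17,0,0,24,-17,0,0,24,-17,0,0,24,-17,0,0,24,-17,0,0,24,-17,0,0,24,-17,0,0,24,-17,0,0,24,-17,0,0,24,-17,0,0,24,-17,0,0,21,-17,0,0,0,0,0,-8,0,0,0,-8,0,0,0,-8,0,0,0,-8,0,0,0,-8,0,0,0,-8,0,0,0,-8,0,0,0,-7.8], "gripper": 0.0}}

```text
t: 2.2
tcp_pos: [430.6, -229.2, 211.0]
tcp_rot: [-3.141, -0.0, 1.577]
force: [0.3, 0.8, -0.1]
grip_width: 93.0
grasp_force: 0.0
```

```bash
python3 - <<'E'
from h import *
c=env.get_calibration("wrist");im=env.read_camera("wrist")
print(c)
cv2.imwrite("pics/w1.png",cv2.resize(im[:,:,::-1],(768,576)))
s=env.read_state();print(s["t"],s["tcp_pos"],s["tcp_rot"],proj(c,[429.3,-227.7,30])*1.5)
E
```

```text
{'fx': 322.38388020979755, 'fy': 322.38388020979755, 'cx': 254.71255326878054, 'cy': 187.7785907043409, 'R': array([[ 9.99973562e-01,  7.24294805e-03, -6.44453265e-04],
       [ 7.16954215e-03, -9.67270400e-01,  2.53646549e-01],
       [ 1.21378821e-03, -2.53644464e-01, -9.67296755e-01]]), 't': array([-427.65585084, -255.45028672,  331.01682991])}
2.25 [ 430.5300685  -229.16954952  210.93006128] [-3.14121355e+00 -2.19453543e-04  1.58544510e+00] [382.05 248.7 ]
```

View pics/w1.png

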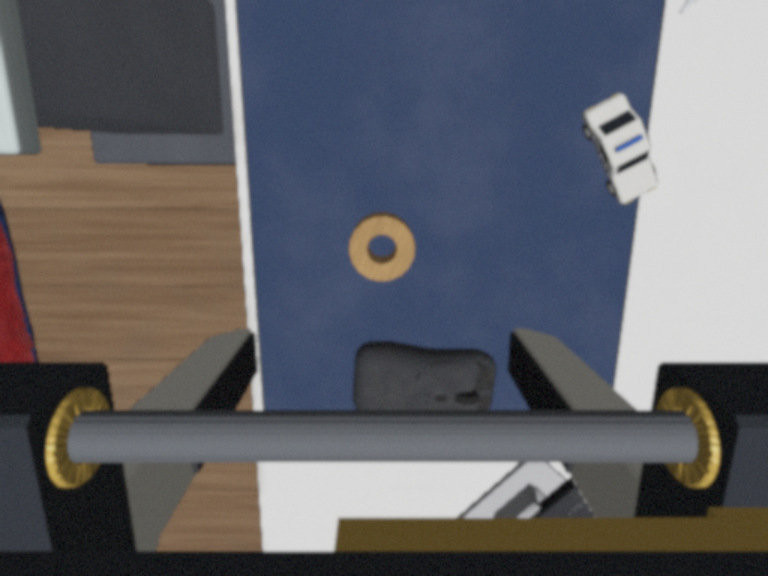

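The wrist picture shows the roll at (382,247), within 2 px of the prediction, with the mouse clear of the finger paths.

Call:
{"method": "move_arm", "body": {"moves": [2,-1,30,0,0,0,30,0,0,0,30,0,0,0,30,0,0,0,30,0,0,0,24,0,0,0,10,0,0,0,0,0]}}

```text
t: 3.05
tcp_pos: [428.5, -226.5, 25.7]
tcp_rot: [-3.139, -0.002, 1.57]
force: [-0.1, -0.4, -0.9]
grip_width: 93.1
grasp_force: 0.0
```

Call:
{"method": "move_arm", "body": {"moves": [0,0,0,0,0,0,0,0,0,0,0,0,0,0,0,0,0,0,0,0,0,0,0,0,0,0,0,0,0,0,0,0], "gripper": 1.0, "squeeze": 15}}

```text
t: 3.85
tcp_pos: [429.7, -227.2, 27.1]
tcp_rot: [-3.142, -0.0, 1.571]
force: [-0.5, -1.1, -0.2]
grip_width: 33.8
grasp_force: 0.0
```

```bash
python3 - <<'E'
from h import *
im=env.read_camera("wrist")
cv2.imwrite("pics/w2.png",cv2.resize(im[:,:,::-1],(768,576)))
s=env.read_state();print(s["t"],s["tcp_pos"],s["grip_width"],s["grasp_force"])
E
```

```text
3.9 [ 429.63163083 -227.26176303   27.09248802] 29.646872986432232 0.0
```

View pics/w2.png

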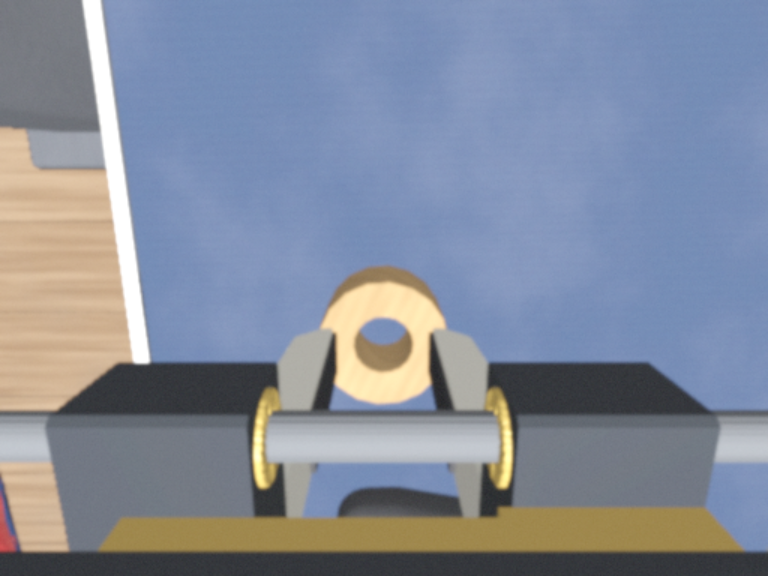

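The wrist picture shows the roll hole at about (384,342), with the fingers closing behind its middle, so it has slipped forward.

Call:
{"method": "move_arm", "body": {"moves": [0,0,0,0,0,0,0,0,0,0,0,0,0,0,0,0,0,0,0,0,0,0,0,0], "gripper": 0.0}}

```text
t: 4.5
tcp_pos: [429.7, -227.2, 27.1]
tcp_rot: [-3.142, -0.0, 1.571]
force: [0.4, 0.3, -0.6]
grip_width: 73.0
grasp_force: 0.0
```

```bash
python3 - <<'E'
from h import *
c=env.get_calibration("wrist");im=env.read_camera("wrist")
cv2.imwrite("pics/w3.png",cv2.resize(im[:,:,::-1],(768,576)))
s=env.read_state();print(s["t"],s["tcp_pos"],s["tcp_rot"],s["grip_width"])
hsv=cv2.cvtColor(im,cv2.COLOR_RGB2HSV)
c2=env.get_calibration("top")
print("w1pos",at(c,384/1.5,342/1.5,30),"tcp px",proj(c,s["tcp_pos"])*1.5)
print(c["R"].T@-c["t"])
E
```

```text
4.55 [ 429.72195204 -227.25538683   27.15095846] [3.14153043e+00 2.02286275e-06 1.57129596e+00] 77.0348438814457
w1pos [ 429.3 -226.5   30. ] tcp px [385.05 341.1 ]
[ 428.55237405 -158.08974172  200.87586058]
```

View pics/w3.png

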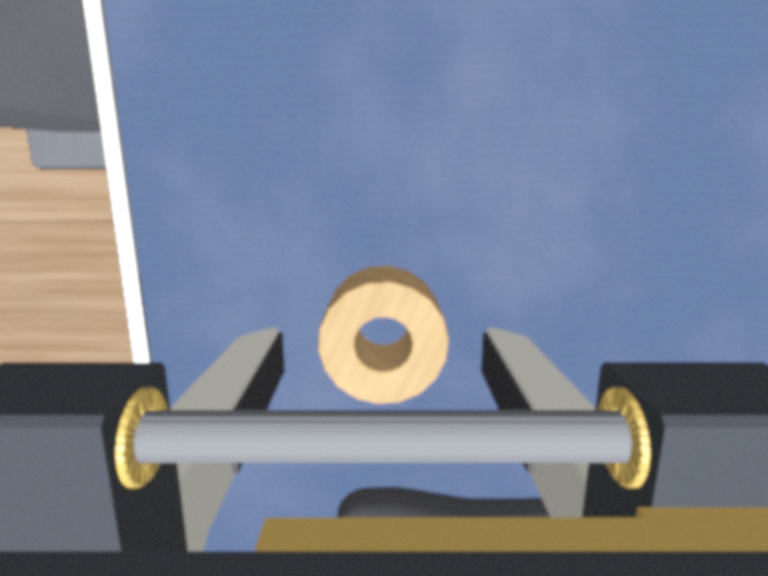

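```bash
python3 - <<'E'
from h import *
c=env.get_calibration("wrist")
for w in (77,):
 for z in(10,20,30,40):
  for y in (-219.7,-234.7): print(z,y,[ (proj(c,[429.7+s*w/2,y,z])*1.5).tolist() for s in(-1,1)])
for z in (0,30): print([ (proj(c,[429.3+a,-226.5+b,z])*1.5).tolist() for a,b in((-25,0),(25,0),(0,25),(0,-25),(0,11),(0,-11))])
E
```

```text
10 -219.7 [[291.75, 308.4], [477.75, 308.70000000000005]]
10 -234.7 [[293.4, 342.29999999999995], [475.95000000000005, 342.6]]
20 -219.7 [[287.25, 316.20000000000005], [482.54999999999995, 316.5]]
20 -234.7 [[289.04999999999995, 351.6], [480.59999999999997, 351.9]]
30 -219.7 [[282.15, 324.9], [487.95000000000005, 325.20000000000005]]
30 -234.7 [[284.1, 361.95000000000005], [485.70000000000005, 362.25]]
40 -219.7 [[276.45000000000005, 334.5], [493.95000000000005, 334.79999999999995]]
40 -234.7 [[278.70000000000005, 373.35], [491.40000000000003, 373.79999999999995]]
[[326.54999999999995, 316.20000000000005], [440.84999999999997, 316.5], [383.85, 260.4], [383.54999999999995, 369.0], [383.85, 292.20000000000005], [383.70000000000005, 339.9]]
[[317.70000000000005, 342.0], [450.15000000000003, 342.15], [384.15000000000003, 277.79999999999995], [383.85, 401.84999999999997], [384.0, 314.4], [383.85, 368.85]]
```

The roll never moved (hole still at (384,342)). The fingertips show at row 330, which puts them at z≈33. So they stand above the roll, higher than the stated tool geometry implies. I'll go lower, watching the force.

Call:
{"method": "move_arm", "body": {"moves": [1,0,5,0,0,0,5,0,0,0,0,0,0,0,0,0], "gripper": 0.0}}

```text
t: 4.95
tcp_pos: [429.4, -226.1, 16.7]
tcp_rot: [-3.141, -0.0, 1.571]
force: [0.4, -0.1, 1.1]
grip_width: 93.0
grasp_force: 0.0
```

Call:
{"method": "move_arm", "body": {"moves": [0,0,4,0,0,0,3,0,0,0,0,0,0,0,0,0]}}

```text
t: 5.35
tcp_pos: [429.6, -226.2, 10.0]
tcp_rot: [-3.141, -0.0, 1.571]
force: [-0.9, 1.2, 0.7]
grip_width: 92.8
grasp_force: 0.0
```

At TCP z=10 there is no desk contact, which confirms the tips stand higher. I'll go 8 mm lower and grip.

Call:
{"method": "move_arm", "body": {"moves": [0,0,4,0,0,0,4,0,0,0,0,0]}}

```text
t: 5.65
tcp_pos: [429.2, -225.9, 1.4]
tcp_rot: [-3.141, -0.001, 1.571]
force: [-0.5, -0.3, 0.1]
grip_width: 93.0
grasp_force: 0.0
```

Call:
{"method": "move_arm", "body": {"moves": [0,0,0,0,0,0,0,0,0,0,0,0,0,0,0,0,0,0,0,0,0,0,0,0,0,0,0,0], "gripper": 1.0, "squeeze": 15}}

```text
t: 6.35
tcp_pos: [429.8, -226.3, 2.2]
tcp_rot: [3.141, 0.0, 1.571]
force: [0.2, 0.3, 0.6]
grip_width: 50.0
grasp_force: 15.0
```

Call:
{"method": "move_arm", "body": {"moves": [0,0,-10,0,0,0,-20,0,0,0,-30,0,0,0,-30,0,0,0,-30,0,16,15,0,0,16,15,0,0,16,15,0,0,16,15,0,0,16,15,0,0,16,15,0,0,16,15,0,0,16,15,0,0,16,15,0,0,16,15,0,0,0,0,0,0,0,0,0,0]}}

```text
t: 8.05
tcp_pos: [579.5, -66.0, 122.4]
tcp_rot: [-3.141, 0.0, 1.572]
force: [0.5, -0.3, 0.0]
grip_width: 49.9
grasp_force: 15.0
```

```bash
python3 - <<'E'
from h import *
c=env.get_calibration("wrist");im=env.read_camera("wrist")
cv2.imwrite("pics/w4.png",cv2.resize(im[:,:,::-1],(768,576)))
np.save("c4.npy",c,allow_pickle=True)
s=env.read_state();print(s["t"],s["tcp_pos"],s["tcp_rot"],s["grip_width"])
print([(proj(c,X)*1.5).tolist() for X in([582,-3,92],[582,-3,26],[565,76,26],[438,51,21])])
E
```

```text
8.1 [579.22365661 -66.46807924 122.33432502] [-3.14114614e+00  2.94648106e-04  1.57158102e+00] 49.708322590204254
[[391.20000000000005, 170.25], [389.09999999999997, 166.5], [356.25, 4.65], [115.5, 59.849999999999994]]
```

View pics/w4.png

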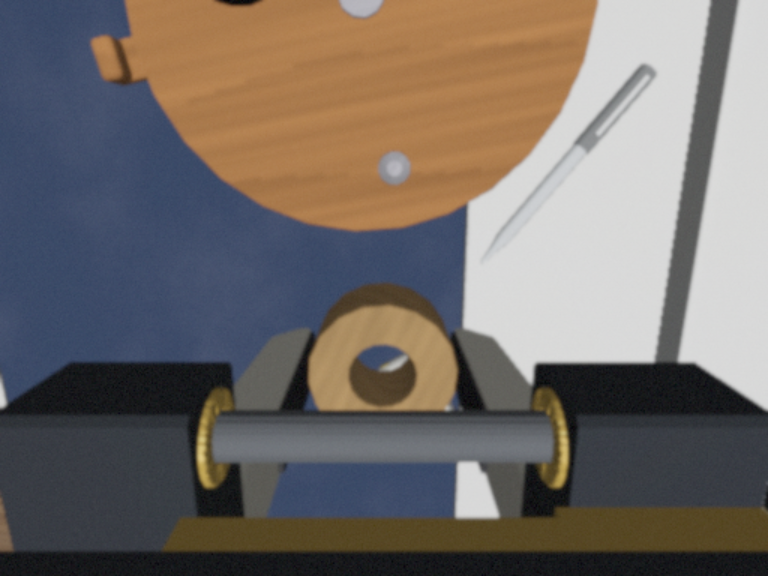

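The wrist picture shows the spindle tip at (395,168), the roll bore's top at (382,369), the tab end at about (118,60) and the hub at (361,4).

```bash
python3 - <<'E'
from h import *
c=np.load("c4.npy",allow_pickle=True).item()
tip=at(c,395/1.5,168/1.5,92);roll=at(c,382.5/1.5,369/1.5,150.3)
hub=at(c,361/1.5,4/1.5,28);tab=at(c,118/1.5,60/1.5,21);tab2=at(c,105/1.5,58/1.5,21)
print(tip,roll,hub,tab,tab2,np.hypot(*(tip-hub)[:2]),np.hypot(*(tab-hub)[:2]))
g=cv2.cvtColor(env.read_camera("wrist"),cv2.COLOR_RGB2GRAY)
print(cv2.HoughCircles(cv2.GaussianBlur(g,(3,3),0)[90:135,240:290],cv2.HOUGH_GRADIENT,1,20,param1=80,param2=8,minRadius=4,maxRadius=15))
E
```

```text
[583.5  -2.1  92. ] [578.6 -64.7 150.3] [567.5  75.8  28. ] [439.3  50.9  21. ] [432.6  51.9  21. ] 79.52615921820944 130.5957503137066
[[[23.5 18.5  8. ]]]
```

Call:
{"method": "move_arm", "body": {"moves": [9,3,15,0,9,2,15,0,0,0,15,0,0,0,13,0,0,0,0,0,0,0,0,0,0,0,0,0]}}

```text
t: 8.85
tcp_pos: [585.2, -48.5, 64.8]
tcp_rot: [3.141, 0.0, 1.571]
force: [-0.2, -0.4, -0.7]
grip_width: 49.8
grasp_force: 15.0
```

```bash
python3 - <<'E'
from h import *
c=env.get_calibration("wrist");im=env.read_camera("wrist")
np.save("c5.npy",c,allow_pickle=True)
# crop x 180..340,y 60..290 scaled 2.5
cv2.imwrite("pics/w5.png",cv2.resize(im[60:290,160:360,::-1],None,fx=2.5,fy=2.5,interpolation=cv2.INTER_CUBIC))
s=env.read_state();print(s["t"],s["tcp_pos"],s["tcp_rot"],s["grip_width"])
print([(proj(c,X)-[160,60])*2.5 for X in([583.5,-2,92],s["tcp_pos"]+[0,0,28])])
E
```

```text
8.9 [585.34282962 -48.48229075  65.0873098 ] [3.14002766e+00 3.17090733e-04 1.57112288e+00] 49.68419179650697
[array([234.25, 236.25]), array([243.5 , 472.25])]
```

View pics/w5.png

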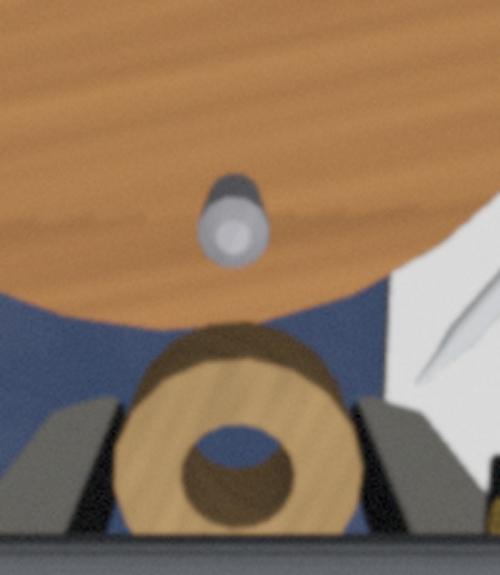

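The crop shows the spindle tip at (235,238) and the bore's top centre at (238,475).

```bash
python3 - <<'E'
from h import *
c=np.load("c5.npy",allow_pickle=True).item()
a=at(c,235/2.5+160,238/2.5+60,92);b=at(c,238/2.5+160,475/2.5+60,93);print(a,b,a-b)
E
```

```text
[583.7  -2.3  92. ] [584.3 -49.1  93. ] [-0.6 46.8 -1. ]
```

Call:
{"method": "move_arm", "body": {"moves": [0,0,-15,0,0,0,-15,0,0,0,-10,0,12,-0.6,0,0,12,0,0,0,12,0,0,0,11,0,0,0,0,0,0,0,0,0,5,0,0,0,5,0,0,0,5,0,0,0,5,0,0,0,5,0,0,0,0,0]}}

```text
t: 10.3
tcp_pos: [583.2, -1.3, 77.9]
tcp_rot: [-3.14, -0.0, 1.571]
force: [-0.4, 0.9, 0.2]
grip_width: 49.5
grasp_force: 15.0
```

Call:
{"method": "move_arm", "body": {"moves": [0,0,6,0,0,0,6,0,0,0,6,0,0,0,6,0,0,0,6,0,0,0,6,0,0,0,6,0,0,0,4,0,0,0,0,0,0,0,0,0]}}

```text
t: 11.3
tcp_pos: [584.0, -1.2, 33.2]
tcp_rot: [-3.142, 0.0, 1.571]
force: [0.2, 0.0, -0.9]
grip_width: 49.7
grasp_force: 15.0
```

Call:
{"method": "move_arm", "body": {"moves": [0,0,2,0,0,0,1,0,0,0,1,0,0,0,0,0,0,0,0,0]}}

```text
t: 11.8
tcp_pos: [584.0, -1.2, 29.2]
tcp_rot: [-3.142, 0.0, 1.571]
force: [0.1, -0.2, -0.7]
grip_width: 49.5
grasp_force: 15.0
```

Call:
{"method": "move_arm", "body": {"moves": [0,0,0,0,0,0,0,0,0,0,0,0,0,0,0,0,0,0,0,0,0,0,0,0,0,0,0,0], "gripper": 0.2}}

```text
t: 12.5
tcp_pos: [584.0, -1.2, 29.2]
tcp_rot: [3.142, 0.0, 1.571]
force: [1.2, -0.3, 0.5]
grip_width: 74.8
grasp_force: 0.0
```

Call:
{"method": "move_arm", "body": {"moves": [0,0,-10,0,0,0,-15,0,0,0,-15,0,0,0,-15,0,0,0,-15,0,0,0,-15,0,0,0,0,0,0,0,0,0]}}

```text
t: 13.3
tcp_pos: [584.3, -1.2, 114.6]
tcp_rot: [3.141, 0.0, 1.571]
force: [-0.0, -0.4, -0.1]
grip_width: 74.4
grasp_force: 0.0
```

```bash
python3 - <<'E'
from h import *
c=env.get_calibration("wrist");im=env.read_camera("wrist")
np.save("c6.npy",c,allow_pickle=True)
cv2.imwrite("pics/w6.png",cv2.resize(im[:,:,::-1],(768,576)))
s=env.read_state();print(s["t"],s["tcp_pos"],s["tcp_rot"],s["grip_width"])
print([(proj(c,X)*1.5).tolist() for X in([583.7,-2,92],[583.7,-2,56],[583.7,23,56],[583.7+25,-2,56],[567,76,28],[438,51,21])])
E
```

```text
13.35 [583.65999769  -1.16154658 113.69833152] [-3.14101993e+00 -5.06172801e-05  1.57131840e+00] 74.38642676206203
[[383.25, 323.25], [383.1, 298.95000000000005], [383.1, 249.89999999999998], [432.90000000000003, 299.1], [350.85, 138.60000000000002], [114.89999999999999, 186.60000000000002]]
```

View pics/w6.png

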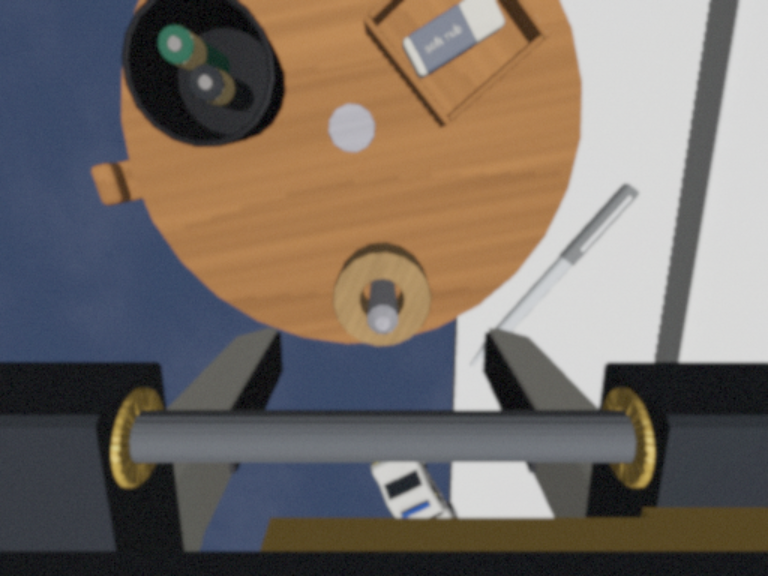

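The roll is seated round the spindle, with the rod visible in its bore at (382,300) and the tip at (382,322). The hub is at (352,128) and the tab's top at about (107,184).

```bash
python3 - <<'E'
from h import *
c=np.load("c6.npy",allow_pickle=True).item()
tip=at(c,382/1.5,321/1.5,92)
for z in(26,30):
  hub=at(c,352/1.5,128/1.5,z);print(tip,hub,np.hypot(*(tip-hub)[:2]))
for u,v in((107,184),(113,182),(101,185)):
  tab=at(c,u/1.5,v/1.5,21);d=tab-hub;print(tab,np.hypot(*d[:2]),np.degrees(np.arctan2(d[1],d[0])))
d=tip-hub;print(np.degrees(np.arctan2(d[1],d[0])))
# deck rim circle fit in world: orange mask outer points
E
```

```text
[583.2  -1.   92. ] [567.5  81.3  26. ] 83.78412737505835
[583.2  -1.   92. ] [567.8  81.1  30. ] 83.5318502129577
[433.9  52.4  21. ] 136.94122826964855 -167.90232071258023
[437.3  53.5  21. ] 133.3866934892682 -168.05824731136235
[430.6  51.8  21. ] 140.29372758608983 -167.9451762521709
-79.37613117924928
```

Call:
{"method": "move_arm", "body": {"moves": [0,0,15,0,0,0,15,0,0,0,15,0,0,0,10,0,0,0,0,0]}}

```text
t: 13.85
tcp_pos: [581.8, -1.0, 55.9]
tcp_rot: [-3.137, -0.0, 1.571]
force: [0.0, -0.8, -0.3]
grip_width: 74.3
grasp_force: 0.0
```

Call:
{"method": "move_arm", "body": {"moves": [0,0,0,0,0,0,0,0,0,0,0,0,0,0,0,0,0,0,0,0,0,0,0,0,0,0,0,0,0,0,0,0,0,0,0,0,0,0,0,0], "gripper": 1.0, "squeeze": 12}}

```text
t: 14.85
tcp_pos: [584.0, -1.2, 59.1]
tcp_rot: [-3.142, 0.0, 1.571]
force: [-0.1, 0.2, -0.4]
grip_width: 13.7
grasp_force: 12.0
```

```bash
python3 - <<'E'
# equal chord steps: rotation about the deck centre, in tool axes
import numpy as np
from bench import env
s=env.read_state();p=s["tcp_pos"][:2];y=s["tcp_rot"][2];c=np.array([567.3,82.2])
n=40;a=-88.0/n*np.pi/180
R=lambda t:np.array([[np.cos(t),-np.sin(t)],[np.sin(t),np.cos(t)]])
print(s["t"],p,s["grip_width"],s["grasp_force"],np.hypot(*(p-c)))
d=R(a)@(p-c)-(p-c); print("row dx,dy:",np.round([d@[np.cos(y),np.sin(y)],d@[np.sin(y),-np.cos(y)]],2),"turn",np.degrees(-a))
print("end",c+R(a*n)@(p-c))
E
```

```text
14.85 [583.9640308   -1.20255735] 13.683086185184894 11.999999731779099 85.05102289364545
row dx,dy: [-0.58 -3.21] turn 2.2
end [484.52981552  62.63541321]
```

Call:
{"method": "move_arm", "body": {"moves": [-0.6,-3.2,0,2.2,-0.6,-3.2,0,2.2,-0.6,-3.2,0,2.2,-0.6,-3.2,0,2.2,-0.6,-3.2,0,2.2,-0.6,-3.2,0,2.2,-0.6,-3.2,0,2.2,-0.6,-3.2,0,2.2,-0.6,-3.2,0,2.2,-0.6,-3.2,0,2.2,-0.6,-3.2,0,2.2,-0.6,-3.2,0,2.2,-0.6,-3.2,0,2.2,-0.6,-3.2,0,2.2,-0.6,-3.2,0,2.2,-0.6,-3.2,0,2.2,-0.6,-3.2,0,2.2,-0.6,-3.2,0,2.2,-0.6,-3.2,0,2.2,-0.6,-3.2,0,2.2]}}

```text
t: 16.85
tcp_pos: [521.9, 11.3, 59.1]
tcp_rot: [-3.141, -0.002, 0.802]
force: [3.9, 5.3, -2.7]
grip_width: 13.8
grasp_force: 12.0
```

Call:
{"method": "move_arm", "body": {"moves": [-0.5,-3.2,0,2.2,-0.5,-3.2,0,2.2,-0.5,-3.2,0,2.2,-0.5,-3.2,0,2.2,-0.5,-3.2,0,2.2,-0.5,-3.2,0,2.2,-0.5,-3.2,0,2.2,-0.5,-3.2,0,2.2,-0.5,-3.2,0,2.2,-0.5,-3.2,0,2.2,-0.5,-3.2,0,2.2,-0.5,-3.2,0,2.2,-0.5,-3.2,0,2.2,-0.5,-3.2,0,2.2,-0.5,-3.2,0,2.2,-0.5,-3.2,0,2.2,-0.5,-3.2,0,2.2,-0.5,-3.2,0,2.2,0,0,0,0,0,0,0,0]}}

```text
t: 18.85
tcp_pos: [487.6, 56.4, 59.1]
tcp_rot: [-3.141, 0.0, 0.114]
force: [0.3, 0.8, -0.8]
grip_width: 13.5
grasp_force: 12.0
```

```bash
python3 - <<'E'
from h import *
c=env.get_calibration("top");im=env.read_camera("top")
ims=env.read_camera("side");cs=env.get_calibration("side")
w=env.read_camera("wrist")
A=cv2.resize(im[130:240,200:300],None,fx=4,fy=4,interpolation=cv2.INTER_CUBIC)[:,:400]
B=cv2.resize(ims[160:270,190:290],None,fx=4,fy=4,interpolation=cv2.INTER_CUBIC)
cv2.imwrite("pics/w7.png",np.hstack([A,B])[:,:,::-1])
s=env.read_state();print(s["t"],s["tcp_pos"],s["tcp_rot"],s["force"],s["grip_width"],s["grasp_force"])
cv2.imwrite("pics/w8.png",cv2.resize(w[:,:,::-1],(768,576)))
E
```

```text
19.0 [487.66979968  56.20240042  59.10343607] [-3.14151551e+00  8.94497902e-05  1.12934352e-01] [-0.855244    1.02865651  0.00827131] 13.654824299652295 11.999979168176651
```

View pics/w8.png

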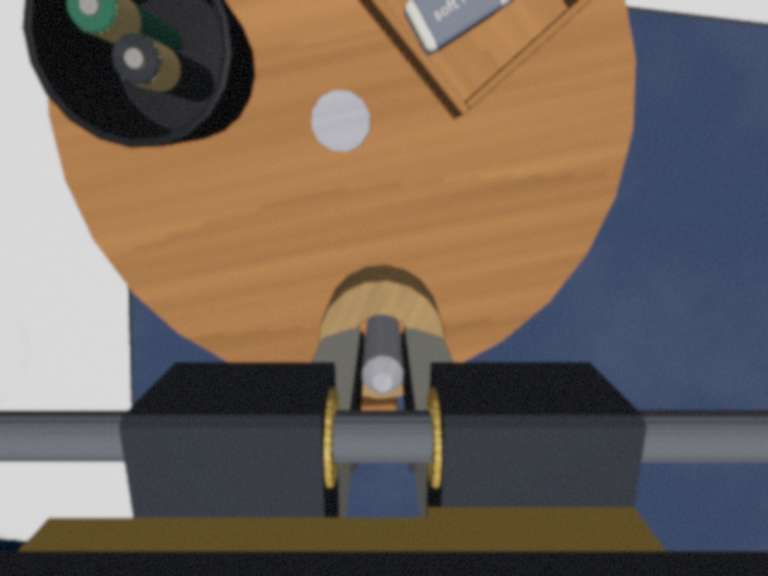

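The wrist picture shows the tip at (382,374), the hub at (341,120) and the tab peeking out between the fingers at about (379,405). The roll is still seated.

```bash
python3 - <<'E'
from h import *
c=env.get_calibration("wrist")
tip=at(c,382/1.5,374/1.5,92);hub=at(c,341/1.5,120/1.5,28);tab=at(c,379/1.5,406/1.5,21)
for q in(tip,tab,np.array([433.9,52.4,21])):
  d=q-hub;print(q,hub,np.hypot(*d[:2]),np.degrees(np.arctan2(d[1],d[0])))
E
```

```text
[489.3  55.6  92. ] [567.7  81.1  28. ] 82.44276802728062 -161.9826194689829
[438.7  51.3  21. ] [567.7  81.1  28. ] 132.39728093884713 -166.99240862055325
[433.9  52.4  21. ] [567.7  81.1  28. ] 136.8434507018879 -167.89354572935406
```

View pics/w7.png

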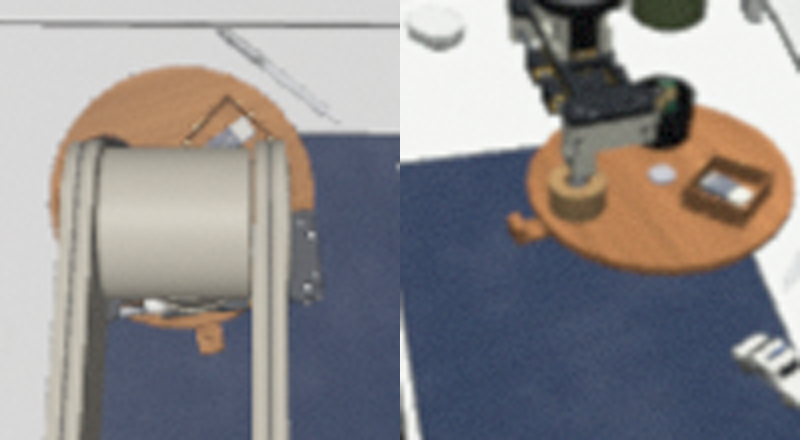

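The side view shows the roll seated, with the spindle gripped slightly short of the tab. The remaining turn is about 5.5°.

Call:
{"method": "move_arm", "body": {"moves": [-0.3,-2,0,1.4,-0.3,-2,0,1.4,-0.3,-2,0,1.4,-0.3,-2,0,1.3,0,0,0,0,0,0,0,0,0,0,0,0,0,0,0,0,0,0,0,0]}}

```text
t: 19.9
tcp_pos: [485.6, 64.1, 59.0]
tcp_rot: [3.142, 0.001, 0.016]
force: [-4.9, -0.8, 2.7]
grip_width: 13.5
grasp_force: 12.0
```

```bash
python3 - <<'E'
from h import *
im=env.read_camera("wrist");c=env.get_calibration("wrist")
cv2.imwrite("pics/w9.png",cv2.resize(im[:,:,::-1],(768,576)))
s=env.read_state();print(s["t"],s["tcp_pos"],s["tcp_rot"],s["force"],s["grasp_force"],s["dq"])
hub=np.array([567.5,81.5]);d=s["tcp_pos"][:2]-hub;print(np.degrees(np.arctan2(d[1],d[0])),np.hypot(*d))
for r in(132,144): # tab ends predicted for az -167.6
  print([(proj(c,[*(hub+r*np.array([np.cos(a),np.sin(a)])),21])*1.5).tolist() for a in np.radians([-165.6,-167.6,-169.6])])
E
```

```text
19.95 [485.6025424   64.04973392  59.06650277] [3.14154412e+00 6.81211337e-04 1.62756695e-02] [-4.95831202 -0.49413351  1.98711263] 12.000222355127335 [-9.76419164e-04 -3.70289409e-05  2.70395261e-04  3.13850298e-04
  4.11420054e-04  1.54924664e-03]
-167.9716059264593 83.73592626825784
[[410.25, 400.5], [400.95000000000005, 402.45000000000005], [391.5, 403.95000000000005]]
[[415.5, 422.09999999999997], [405.45000000000005, 424.04999999999995], [395.40000000000003, 425.70000000000005]]
```

View pics/w9.png

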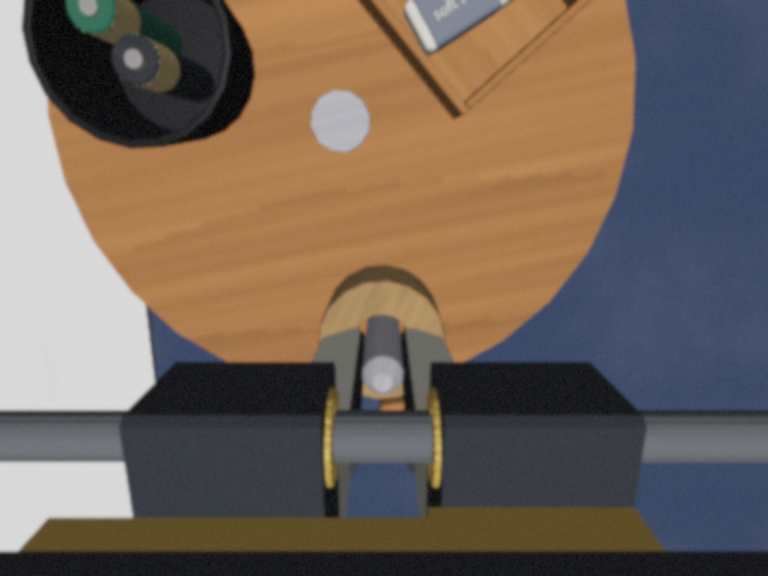

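The tab's left edge is at (380,405), so its centre is at about 402. That matches the predicted line, and the spindle is within about 1 mm of it. The grip is steady, so I'm handing in.

```bash
python3 -c "
from bench import env
print(env.close_job())"
```

```text
the job is handed in; nothing more can be done
None
```

I handed the job in at about 20 s, with no verdict returned: the roll is seated on the deck, the spindle is about 1 mm off the tab line by my measurement, the gripper is holding it still at 12 N, and I touched none of the mouse, car or mug.

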